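# Find and mark the balance point of a hardwood rail

## Robot

A 6-joint arm with a two-finger parallel gripper is mounted at the origin on the work surface. World frame = base frame: x ahead of the robot, y to its left, z up, the work surface at z = 0. Lengths are in m, angles in rad, forces in N, time in s.
With the tool pointing down it reaches from about 0.275 to 0.75 m from the base axis. Payload 10.2 kg.
Tool frame: the origin (TCP) lies midway between the tips of the shut fingers; the grasp point (between the pads) lies 19 mm behind it (env.hold_point_z is the distance from the TCP to the grasp point, in m); x points along the fingers, z is the direction in which the jaws open and shut, and the axes are right-handed (so a half turn about x gives the same grasp; the last joint's range is limited). The gripper opens to 85 mm and grips with 20 to 120 N. Pads are 22 mm wide; open, the fingers measure 114 mm over their backs; the gripper's body (76 mm by 85 mm) begins 54 mm behind the grasp point. The pads swing forward as they close: fully open they stand 13 mm farther back than shut.
Start: joints at [0.905, 0.313, 1.498, -0, 1.331, -0.223], TCP at [0.225, 0.474, 0.231] pointing down, gripper open.
Joint ranges: [-2.94, 2.94], [-0.97, 2.17], [0.19, 2.56], [-1.23, 4.37], [0.02, 3.11], [-2.88, 2.88]. Speed limits (rad/s): [2.39, 2.39, 3.01, 3.14, 3.14, 3.14].

## Interface

Orientations are given as a unit quaternion [x, y, z, w].
In Python, from bench import env, kinematics, monitor, eyes, job gives the robot as it stands. The module is installed in compiled form; this text tells all that it offers. Calls block until the motion is done:
- env.reach(position, orientation): joint-space move of the TCP to a pose.
- env.movel(position, velocity=0.15, frame=None, guard=None): straight line of the TCP; frame=None keeps the orientation; velocity is the mean speed in m/s. With guard (N) it stops when the force on the tool has changed by that much, and returns True; else False.
- env.set_joints(angles): joint-space move.
- env.release() and env.close_gripper(effort=None): open the fingers fully, or close them until they stop; effort is the grip in N (None keeps the last).
- env.hold(seconds).
- kinematics.ik(position, orientation): joint angles nearest the present ones, or None.
- monitor.sense(): the state.
- eyes.grab_frame(name): name is "scene" or "side" or "wrist"; returns a dict with "frame" (420x560x3 uint8, red, green, blue), "mtx" (3x3 intrinsics, pixels), "k1" (the pictures are not rectified: a ray, as slopes to the right and down, at radius r is drawn at 1 + k1 r^2 times it, then the intrinsics apply), "view" (4x4, takes a point from world to camera coordinates). Camera axes: x right, y down, z forward; pixel columns grow to the right and rows downward; lengths in m; the calibration is good to about 2 mm. A picture is of the moment at which its call begins. There is no depth.
A pose or a line that the arm cannot do raises env.MotionError and nothing moves.
- job.hand_in(): hands the job in, once; it reports no verdict.
The state is a dict: "clock": time; "joints": joint angles; "qvel": joint speeds; "joint_efforts": joint torques, N m; "position": TCP position; "ee_rot": TCP orientation; "contact_force": force on the tool from outside, world axes, zero at the start; "ft_torque": the same for the moment, N m; "finger_gap": opening from 0.0 (shut) to 1.0 (fully open).
Only numpy, scipy, OpenCV 4.12 (cv2) and the standard library are available. Lean on these libraries where they do the work, as an engineer would, in place of code of your own. Each camera call takes 0.05 s, during which the arm holds its last target.

## Task

Find the balance point of the dark rail on the balancing stand: slide it lengthwise over the stand's steel edge towards the lower dowel with light pushes on its longer overhanging end, never gripping it or lifting it off the stand, until it just tips over by itself once you let go of it. Then set the wooden marking saddle gently astride the rail straight above the steel edge to mark the spot, and leave the rail balanced on the edge, its ends bearing next to nothing on the dowels. Leave the other things on the bench alone.

Things in the scene. Friction and masses are not known exactly. Their poses are not given: they have to be found in the camera images.
- fulcrum (a point): Middle of the top of the upright steel edge (6 mm thick along the rail, 36 mm wide across it, 75 mm above the bench) of the balancing stand. The stand is fixed: a plywood base 400 x 90 x 16 mm with the edge in its middle. y points level along the stand, the way the rail is to be slid (towards the lower dowel), x across it, z up.
- rest: Rear dowel, 20 mm thick, lying across the stand 160 mm behind the steel edge (-y of the fulcrum); its top is level with the edge. Origin on its axis, 10 mm under its top. Guide posts stand either side of it (inner gap 50 mm, 12 mm thick, 30 mm long, up to 106 mm above the bench).
- catch: Front dowel, 20 mm thick, lying across the stand 120 mm ahead of the steel edge (+y of the fulcrum); its top is 14 mm lower than the edge and catches the rail when it tips (by about 0.12 rad). Origin on its axis, 10 mm under its top. The same guide posts stand either side of it.
- rail_middle (a point): Dark hardwood rail, 460 mm long (its y), 44 wide, 30 thick, 0.3 to 0.6 kg; this is the centre of the wood. y: along the rail the way it is slid; z up. Starts level on the rear dowel and the steel edge, its middle 75 to 95 mm behind the edge. Its wood is uneven: the balance point is unknown, up to 45 mm either way from the middle. When it tips its middle stays within 10 mm of its height.
- rail_end (a point): Centre of the rail's free rear end face (44 x 30 mm), to be pushed along +y; 230 mm behind its middle. The rail slides with about 1 to 6 N; more than 15 N from the gripper harms it. While something touches this end, friction there can keep the rail from tipping: back off to see. On tipping this end rises by 20 to 35 mm.
- saddle_tab (a point): Small wooden marking saddle, an inverted U on its legs: plate 64 mm (x) by 26 (y), 6 thick; legs 6 thick, 18 tall, 52 mm apart (4 mm to spare each side of the rail); upright tab on the plate, 12 thick (x), 26 wide (y), 36 tall, to hold it by. 60 mm high, 60 g. This point: middle of the tab, 44 mm above the feet, 26 above the plate's underside. Its y goes along the rail, either way round.
- saddle_under (a point): Middle of the underside of the saddle's plate, where it rests on the rail: 18 mm above its feet.
- sanding_block: Bystander, to be left alone: cork sanding block 60 x 70 x 32 mm; origin under it.
- tape: Bystander, to be left alone: black tape measure, 60 x 62 x 34 mm; origin under it.
- glue: Bystander, to be left alone: glue bottle, 60 mm thick, 170 mm high; origin under it.
- mallet: Bystander, to be left alone: hammer with wooden handle; origin under it.
- offcut: Bystander, to be left alone: wood offcut 50 x 130 x 25 mm; origin under it.
- offcut_wedge: Bystander, to be left alone: small dark wood offcut 45 x 80 x 20 mm; origin under it.
Mind the look-alikes: they are no part of the job. Leave any green look-alike of the part that bears saddle_tab alone.

How it is judged:
By the outcome, as a careful person would: the job done as asked, in the order asked, and still so for the second after the job is handed in, with the robot touching nothing.
It also fails if it takes over 72 s, if anything falls off the work surface, if the arm or the gripper's body presses on something with over 40 N, if the wrist force passes 120 N, or if a joint passes its speed limit or range.

## Working session

There is one attempt and no reset: what is moved stays moved. The work goes in short steps, each a Python script; the robot and the scene stay as the last script left them, time stands still between calls to the robot, and variables do not carry over. Pictures are saved under pics/ and viewed, and the job is handed in when it is done.

```bash
mkdir -p pics; ls; cat > h.py <<'E'
import numpy as np, cv2
from bench import env, kinematics, monitor, eyes, job
def grab(n,save=None):
    f=eyes.grab_frame(n)
    if save: cv2.imwrite('pics/'+save,f['frame'][:,:,::-1])
    return f
def proj(f,P):
    P=np.atleast_2d(P); V=np.array(f['view']); c=P@V[:3,:3].T+V[:3,3]
    s=c[:,:2]/c[:,2:]; s=s*(1+f['k1']*(s**2).sum(1,keepdims=True)); M=np.array(f['mtx'])
    return s@M[:2,:2].T+M[:2,2]
def ray(f,px):
    px=np.atleast_2d(np.array(px,float)); M=np.array(f['mtx']); d=np.array([f['k1'],0,0,0,0.])
    u=cv2.undistortPoints(px.reshape(-1,1,2),M,d).reshape(-1,2)
    V=np.array(f['view']); R=V[:3,:3]; o=-R.T@V[:3,3]
    D=np.c_[u,np.ones(len(u))]@R; return o,D
def onz(f,px,z):
    o,D=ray(f,px); return o+D*((z-o[2])/D[:,2:])
E
python3 - <<'E'
from h import *
for n in('scene','side','wrist'):
    f=grab(n,n+'0.png'); V=np.array(f['view']); print(n,-V[:3,:3].T@V[:3,3],V[2,:3],f['mtx'][0][0],f['k1'])
s=monitor.sense(); print(s)
E
```

```text
pics
scene [1.28226995 0.69170178 0.70327183] [-0.62103097 -0.58820768 -0.51800796] 414.3819810019218 -0.0004825086533794202
side [-0.3913951  -0.83679275  1.15522906] [ 0.56001502  0.51897053 -0.64579622] 541.7672562578699 -0.13324267611977267
wrist [0.14984653 0.51022658 0.37497323] [ 0.28763001 -0.13746571 -0.94782496] 353.7715810917391 -0.042481087586810434
{'clock': 0.15, 'joints': array([ 9.04612775e-01,  3.13297014e-01,  1.49821649e+00,  1.03134793e-05,
        1.33102750e+00, -2.23368393e-01]), 'qvel': array([-0.00060751, -0.00166163, -0.00173668, -0.00036224, -0.00038859,
       -0.00013429]), 'joint_efforts': array([ 1.15454244e-03, -4.12367320e+01, -2.59798640e+01, -2.67987016e-04,
        3.17843362e-03, -2.99515045e-05]), 'position': array([0.22483142, 0.47421774, 0.23089641]), 'ee_rot': array([-0.37810102,  0.59791379,  0.37788367,  0.59727937]), 'contact_force': array([ 0.31182562, -0.87662712, -0.53944889]), 'ft_torque': array([-0.04250783,  0.04344825,  0.01053007]), 'finger_gap': 0.9988163441414899}
```

View pics/scene0.png

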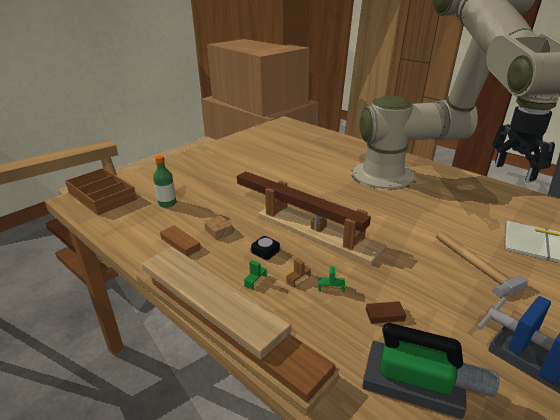

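View pics/side0.png

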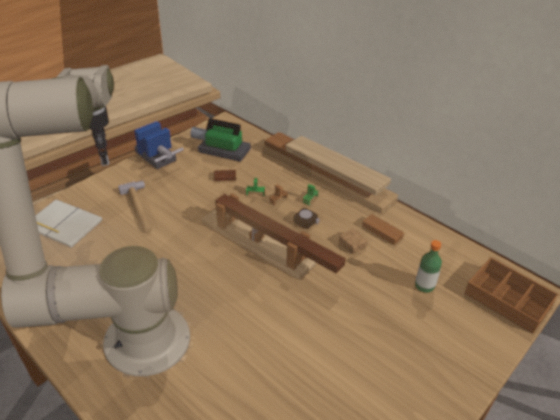

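View pics/wrist0.png

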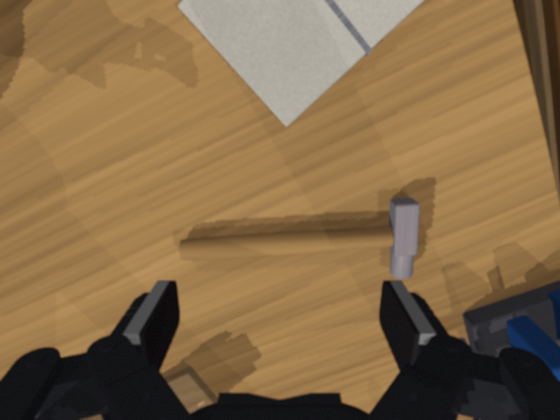

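```bash
python3 - <<'E'
import cv2
a=cv2.imread('pics/scene0.png')[160:310,215:415]; cv2.imwrite('pics/c1.png',cv2.resize(a,None,fx=4,fy=4,interpolation=cv2.INTER_CUBIC))
a=cv2.imread('pics/side0.png')[165:285,195:355]; cv2.imwrite('pics/c2.png',cv2.resize(a,None,fx=5,fy=5,interpolation=cv2.INTER_CUBIC))
E
```

```text
(no output)
```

View pics/c1.png

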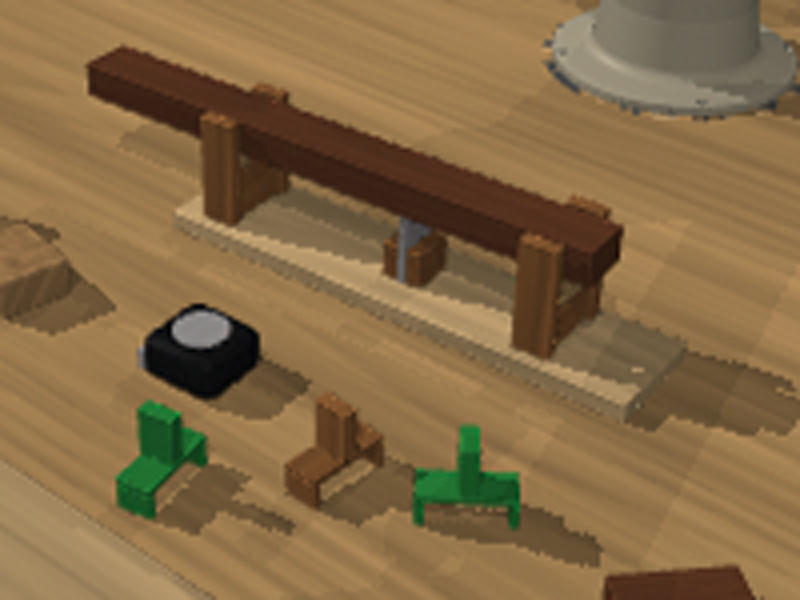

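View pics/c2.png

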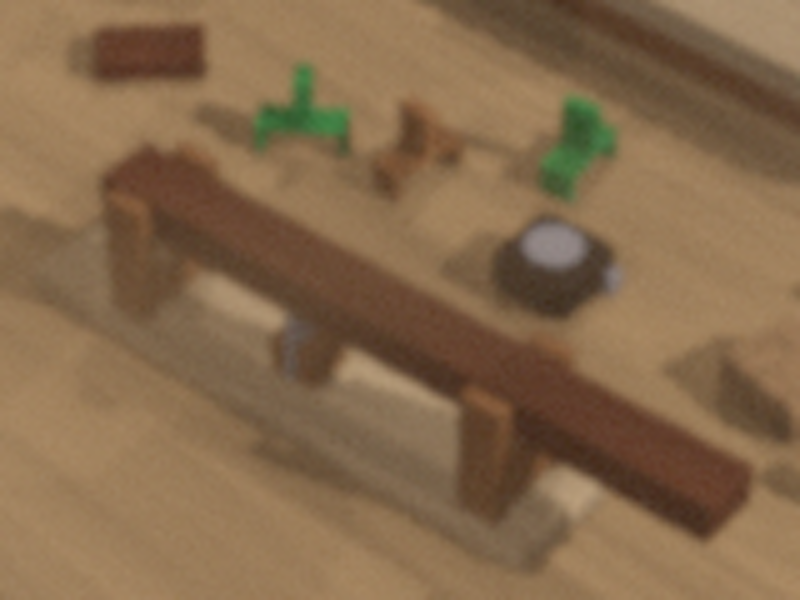

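```bash
python3 - <<'E'
from h import *
f=grab('scene');g=grab('side')
print('scene rail',onz(f,[(246.3,171.8),(237,176.8),(370,217.5),(362.5,223)],.105).round(4))
print('side rail',onz(g,[(337.4,268),(345,258.6),(216,202),(225,194.6)],.105).round(4))
print('base',onz(f,[(259.5,213),(372.5,260.5),(386,246.8)],.016).round(4))
# edge bottom/top
# saddle: tab top
print('tab top scene',onz(f,[(215+338/4,160+402/4)],.06), 'side',onz(g,[(195+418/5,165+105/5)],.06))
print('plate sc',onz(f,[(215+287/4,160+465/4),(215+383/4,160+435/4),(215+320/4,160+480/4)],.024))
E
```

```text
scene rail [[ 0.4773 -0.2328  0.105 ]
 [ 0.5218 -0.2281  0.105 ]
 [ 0.4409  0.2174  0.105 ]
 [ 0.4771  0.2178  0.105 ]]
side rail [[ 0.4686 -0.2489  0.105 ]
 [ 0.5115 -0.2412  0.105 ]
 [ 0.4283  0.2015  0.105 ]
 [ 0.4728  0.2093  0.105 ]]
base [[ 0.5281 -0.1229  0.016 ]
 [ 0.4915  0.2687  0.016 ]
 [ 0.4144  0.2628  0.016 ]]
tab top scene [[0.66467866 0.16305483 0.06      ]] side [[0.66701626 0.16054459 0.06      ]]
plate sc [[0.69882623 0.15147197 0.024     ]
 [0.63595946 0.17667905 0.024     ]
 [0.69534387 0.1758908  0.024     ]]
```

```bash
cat >> h.py <<'E'
from scipy.spatial.transform import Rotation as Ro
def down(a,tilt=None):
    z=np.array([np.cos(a),np.sin(a),0]); x=np.array([0,0,-1.]); y=np.cross(z,x)
    R=np.c_[x,y,z]
    if tilt is not None: R=tilt.as_matrix()@R
    return Ro.from_matrix(R).as_quat()
def st():
    s=monitor.sense(); print('t',round(s['clock'],2),'p',s['position'].round(4),'F',s['contact_force'].round(2),'gap',round(s['finger_gap'],3)); return s
E
python3 - <<'E'
from h import *
f=grab('wrist');s=monitor.sense();R=Ro.from_quat(s['ee_rot']).as_matrix();V=np.array(f['view']);c=-V[:3,:3].T@V[:3,3]
print('cam in tool',R.T@(c-s['position']),'dir',R.T@V[2,:3]); print('toolz',R[:,2])
for a in np.arange(-3.1,3.2,.4):
  for p in([.56,.05,.36],[.497,-.27,.09],[.47,.07,.14],[.666,.162,.03]):
    q=kinematics.ik(p,down(a)); print(round(a,2),p,None if q is None else np.round(q,2))
E
```

```text
cam in tool [-0.14407573  0.08320144  0.00028358] dir [ 9.47760819e-01 -3.18981855e-01 -8.48469204e-05]
toolz [ 4.28412858e-01  9.03583017e-01 -3.92649238e-04]
-3.1 [0.56, 0.05, 0.36] None
-3.1 [0.497, -0.27, 0.09] [-0.7   0.55  1.54 -0.    1.05  2.4 ]
-3.1 [0.47, 0.07, 0.14] None
-3.1 [0.666, 0.162, 0.03] None
-2.7 [0.56, 0.05, 0.36] [-0.12  0.35  1.12 -0.    1.67  2.58]
-2.7 [0.497, -0.27, 0.09] [-0.7   0.55  1.54 -0.    1.05  2.  ]
-2.7 [0.47, 0.07, 0.14] [-0.1   0.3   1.77 -0.    1.07  2.6 ]
-2.7 [0.666, 0.162, 0.03] [ 0.07  0.86  1.15 -0.    1.13  2.77]
-2.3 [0.56, 0.05, 0.36] [-0.12  0.35  1.12 -0.    1.67  2.18]
-2.3 [0.497, -0.27, 0.09] [-0.7   0.55  1.54 -0.    1.05  1.6 ]
-2.3 [0.47, 0.07, 0.14] [-0.1   0.3   1.77 -0.    1.07  2.2 ]
-2.3 [0.666, 0.162, 0.03] [ 0.07  0.86  1.15 -0.    1.13  2.37]
-1.9 [0.56, 0.05, 0.36] [-0.12  0.35  1.12 -0.    1.67  1.78]
-1.9 [0.497, -0.27, 0.09] [-0.7   0.55  1.54 -0.    1.05  1.2 ]
-1.9 [0.47, 0.07, 0.14] [-0.1   0.3   1.77 -0.    1.07  1.8 ]
-1.9 [0.666, 0.162, 0.03] [ 0.07  0.86  1.15 -0.    1.13  1.97]
-1.5 [0.56, 0.05, 0.36] [-0.12 
[... 2161 characters left out ...]
666, 0.162, 0.03] [ 0.07  0.86  1.15 -0.    1.13 -1.63]
2.1 [0.56, 0.05, 0.36] [-0.12  0.35  1.12  0.    1.67 -2.22]
2.1 [0.497, -0.27, 0.09] [-0.7   0.55  1.54 -0.    1.05 -2.8 ]
2.1 [0.47, 0.07, 0.14] [-0.1   0.3   1.77 -0.    1.07 -2.2 ]
2.1 [0.666, 0.162, 0.03] [ 0.07  0.86  1.15 -0.    1.13 -2.03]
2.5 [0.56, 0.05, 0.36] [-0.12  0.35  1.12 -0.    1.67 -2.62]
2.5 [0.497, -0.27, 0.09] None
2.5 [0.47, 0.07, 0.14] [-0.1   0.3   1.77 -0.    1.07 -2.6 ]
2.5 [0.666, 0.162, 0.03] [ 0.07  0.86  1.15 -0.    1.13 -2.43]
2.9 [0.56, 0.05, 0.36] None
2.9 [0.497, -0.27, 0.09] [-0.7   0.55  1.54 -0.    1.05  2.68]
2.9 [0.47, 0.07, 0.14] None
2.9 [0.666, 0.162, 0.03] [ 0.07  0.86  1.15 -0.    1.13 -2.83]
```

```bash
python3 - <<'E'
from h import *
env.reach([.56,.09,.40],down(.1)); st()
f=grab('wrist','w1.png'); g=grab('side','s1.png')
E
```

```text
t 2.24 p [0.5598 0.0908 0.3998] F [-0.24  1.06  0.11] gap 1.002
```

View pics/w1.png

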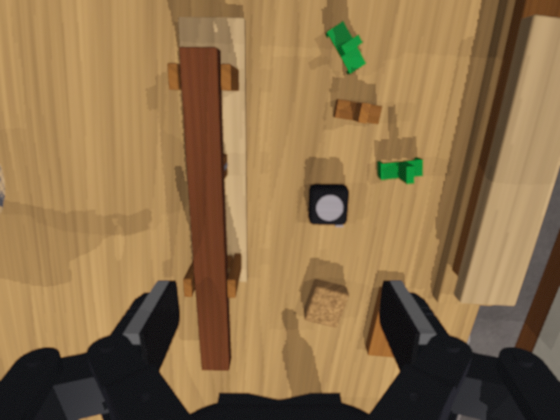

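```bash
cat > m.py <<'E'
from h import *
def masks(f):
    im=f['frame']; hsv=cv2.cvtColor(im,cv2.COLOR_RGB2HSV); return im,hsv
E
python3 - <<'E'
from h import *
f=grab('wrist'); im=f['frame'].astype(int); g=grab('side')
for p in [(70,200),(200,205),(340,215),(76,174),(76,229),(110,345),(111,370),(111,360),(165,225),(25,210),(200,234),(100,270)]: print(p,im[p])
import pickle; pickle.dump((f,g),open('w1.pkl','wb'))
a=f['frame'][0:400,150:430]; 
cv2.imwrite('pics/c3.png',cv2.resize(f['frame'][10:210,150:420][:,:,::-1],None,fx=2.9,fy=2.9,interpolation=cv2.INTER_CUBIC))
E
```

```text
(70, 200) [111  63  38]
(200, 205) [98 54 31]
(340, 215) [112  62  37]
(76, 174) [155 102  50]
(76, 229) [151 100  49]
(110, 345) [131  84  41]
(111, 370) [145  93  47]
(111, 360) [131  84  41]
(165, 225) [85 76 76]
(25, 210) [142 115  83]
(200, 234) [201 171 126]
(100, 270) [184 147  94]
```

View pics/c3.png

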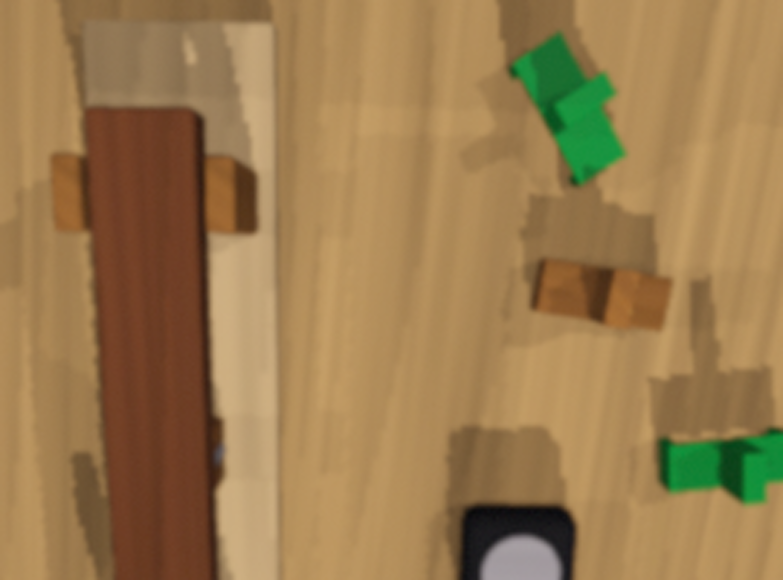

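```bash
python3 - <<'E'
from h import *
import pickle; f,g=pickle.load(open('w1.pkl','rb'))
im=f['frame'].astype(np.int16); R,G,B=im[...,0],im[...,1],im[...,2]
m=((R<128)&(R>70)&(R-B>45)&(G*100<R*62)).astype(np.uint8)
n,l,s,c=cv2.connectedComponentsWithStats(m); k=1+np.argmax(s[1:,4]); print(s[k],c[k])
mk=(l==k).astype(np.uint8); mk=cv2.morphologyEx(mk,cv2.MORPH_OPEN,np.ones((5,5)))
cn=max(cv2.findContours(mk,0,1)[0],key=len).reshape(-1,2)
P=onz(f,cn,.105); r=cv2.minAreaRect((P[:,:2]*1e3).astype(np.float32)); print(r, cv2.boxPoints(r))
# edges by row
for y in (60,110,160,210,300,360):
    xs=np.where(mk[y])[0]; q=onz(f,[(xs[0],y),(xs[-1]+1,y)],.105); print(y,xs[0],xs[-1],q[:,:2].round(4).tolist())
def c3(x,y): return (150+x/2.9,10+y/2.9)
print('base front',onz(f,[c3(85,22),c3(275,22),c3(280,570)],.016).round(4))
print('posts top',onz(f,[c3(52,155),c3(54,232),c3(237,158),c3(238,233)],.106).round(4))
print('edge end',onz(f,[c3(219,455)],.075).round(4))
print('saddle tab top',onz(f,[c3(615,270),c3(672,278),c3(662,331),c3(606,326)],.06).round(4))
print('saddle plate',onz(f,[c3(545,260),c3(535,310)],.024).round(4))
print('rear base',onz(f,[(247,281)],.016))
cv2.imwrite('pics/c4.png',cv2.resize(f['frame'][230:390,150:350][:,:,::-1],None,fx=3.7,fy=3.7,interpolation=cv2.INTER_CUBIC))
E
```

```text
[  178    48    57   322 10752] [205.87537202 199.82040551]
((472.0180969238281, -13.641082763671875), (47.46095275878906, 456.1136779785156), 5.30316162109375) [[ 427.3109   211.24629]
 [ 469.46747 -242.91505]
 [ 516.7253  -238.52846]
 [ 474.56873  215.63289]]
60 181 217 [[0.4338, 0.1989], [0.4765, 0.2029]]
110 184 219 [[0.4387, 0.143], [0.4818, 0.1472]]
160 187 220 [[0.4438, 0.0827], [0.4863, 0.0869]]
210 190 222 [[0.4491, 0.0169], [0.4922, 0.0213]]
300 197 226 [[0.4619, -0.1188], [0.5048, -0.1141]]
360 202 229 [[0.472, -0.2256], [0.515, -0.2208]]
base front [[0.4064 0.2576 0.016 ]
 [0.4944 0.2659 0.016 ]
 [0.5169 0.     0.016 ]]
posts top [[0.419  0.1937 0.106 ]
 [0.4202 0.1643 0.106 ]
 [0.4927 0.1996 0.106 ]
 [0.4949 0.1711 0.106 ]]
edge end [[0.4884 0.0723 0.075 ]]
saddle tab top [[0.6601 0.1727 0.06  ]
 [0.6866 0.172  0.06  ]
 [0.6865 0.1483 0.06  ]
 [0.6602 0.1477 0.06  ]]
saddle plate [[0.6335 0.1736 0.024 ]
 [0.6322 0.1496 0.024 ]]
rear base [[ 0.52722482 -0.13160707  0.016     ]]
```

View pics/c4.png

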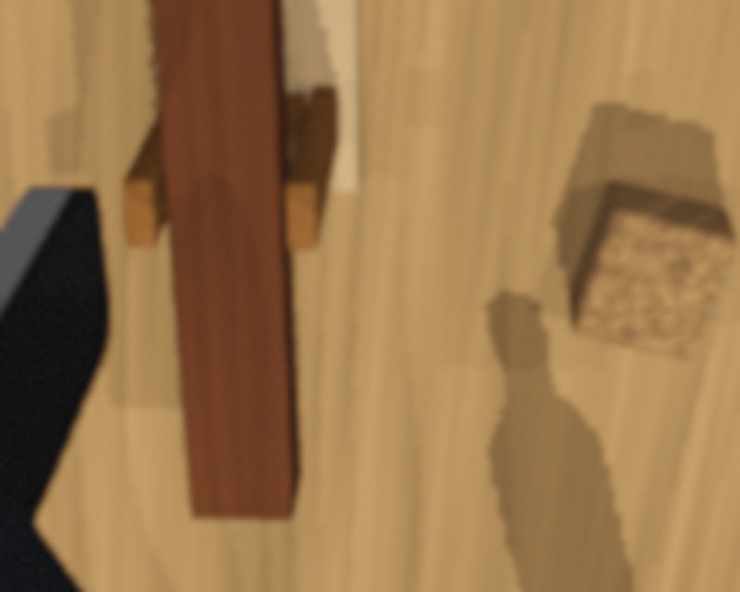

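```bash
python3 - <<'E'
from h import *
import pickle; f,g=pickle.load(open('w1.pkl','rb'))
def c4(x,y): return (150+x/3.7,230+y/3.7)
P=onz(f,[c4(125,183),c4(127,246),c4(318,185),c4(318,248)],.106); print('rear posts',P.round(4))
Q=onz(f,[c4(192,518),c4(292,518)],.105); print('rear end',Q)
u=np.array([-.0901,.9959]);v=np.array([.9959,.0901])
for nm,c in(('fr',np.array([.4567,.1822])-.12*u),('base',np.array([.4504,.2618])-.2*u),('rear',P[:,:2].mean(0)+.16*u)): print(nm,c)
ff=np.array([.467,.063]); print('rear end rel', (Q[:,:2].mean(0)-ff)@u,(Q[:,:2].mean(0)-ff)@v)
F=onz(f,[(180.0,47.5),(218,47.5)],.105); print('front',F,(F[:,:2].mean(0)-ff)@u)
# edge in scene
s=grab('scene','sc1.png')
for z in (.075,.016): print('edge proj', proj(s,[[*(ff+.018*v),z]]), proj(g,[[*(ff-.018*v),z]]))
E
```

```text
rear posts [[ 0.4427 -0.0867  0.106 ]
 [ 0.4438 -0.1142  0.106 ]
 [ 0.5157 -0.0797  0.106 ]
 [ 0.5174 -0.1072  0.106 ]]
rear end [[ 0.47232986 -0.24521703  0.105     ]
 [ 0.51438859 -0.24046699  0.105     ]]
fr [0.467512 0.062692]
base [0.46842 0.06262]
rear [0.46548338 0.06240576]
rear end rel -0.30696302785870216 -0.0013052143875187916
front [[0.43228541 0.21218798 0.105     ]
 [0.47574373 0.21628702 0.105     ]] 0.15178741239865684
edge proj [[315.05032033 213.03086754]] [[252.51807565 226.96218169]]
edge proj [[314.37258667 230.05405502]] [[252.94292588 241.30695654]]
```

```bash
cat >> h.py <<'E'
FF=np.array([.467,.0626]);U=np.array([-.0901,.9959]);W=np.array([.9959,.0901])
def at(s,z,lat=0): return [*(FF+s*U+lat*W),z]
def slope(f):
    im=f['frame'].astype(np.int16); R,G,B=im[...,0],im[...,1],im[...,2]
    m=(R<115)&(R>50)&(R-B>25)&(G*100<R*66)
    xs=np.arange(285,340); ys=[]; 
    for x in xs:
        y=np.where(m[150:250,x])[0]; ys.append(150+y[0] if len(y) else np.nan)
    ys=np.array(ys); ok=~np.isnan(ys); p=np.polyfit(xs[ok]-300,ys[ok],1); r=np.abs(ys-np.polyval(p,xs-300))
    ok&=r<2; p=np.polyfit(xs[ok]-300,ys[ok],1); return p.round(3),ok.sum()
E
python3 - <<'E'
from h import *
q=down(.0903)
env.reach(at(-.333,.2),q); env.close_gripper(20); env.movel(at(-.333,.085),.2); st()
f=grab('scene','sc2.png'); print(slope(f)); grab('side','s2.png')
w=grab('wrist','w2.png')
E
```

```text
t 5.52 p [ 0.4975 -0.2695  0.0861] F [0.68 0.35 0.5 ] gap 0.002
(array([  0.354, 191.475]), np.int64(53))
```

View pics/sc2.png

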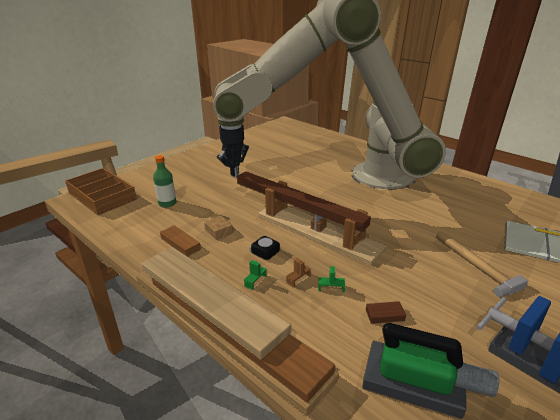

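View pics/w2.png

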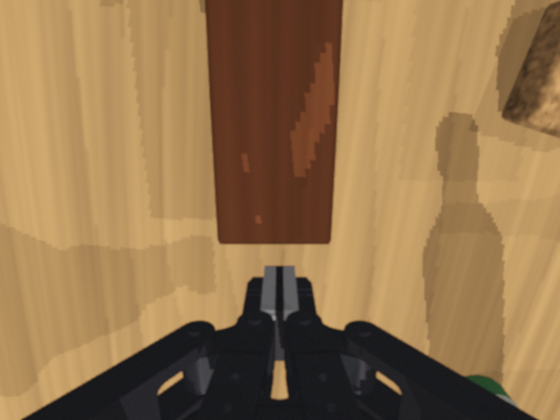

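View pics/s2.png

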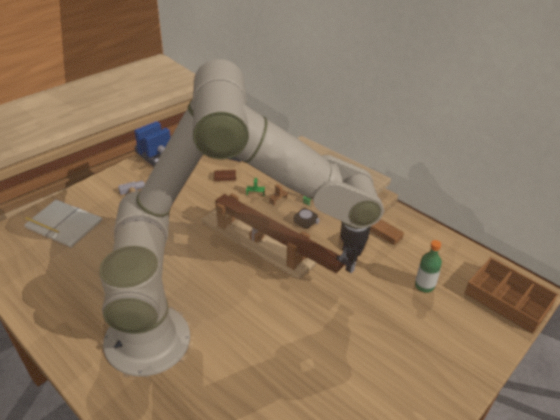

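```bash
python3 - <<'E'
from h import *
r=env.movel(at(-.308,.085),.03,guard=1.0); s=st(); print(r,(s['position'][:2]-FF)@U)
E
```

```text
t 6.22 p [ 0.4955 -0.2534  0.0847] F [ 0.42 -0.61  0.09] gap 0.003
True -0.317244688590583
```

```bash
python3 - <<'E'
from h import *
r=env.movel(at(-.290,.085),.03,guard=9); s=st(); print(r,(s['position'][:2]-FF)@U)
env.movel(at(-.294,.085),.05); env.hold(.3)
s=st(); f=grab('scene'); print(slope(f)); w=grab('wrist','w3.png')
E
```

```text
t 7.31 p [ 0.493  -0.226   0.0849] F [-0.69  0.6  -0.35] gap -0.001
False -0.289749418338178
t 7.86 p [ 0.4935 -0.2301  0.085 ] F [-0.04  0.19  0.04] gap 0.001
(array([  0.352, 191.383]), np.int64(53))
```

View pics/w3.png

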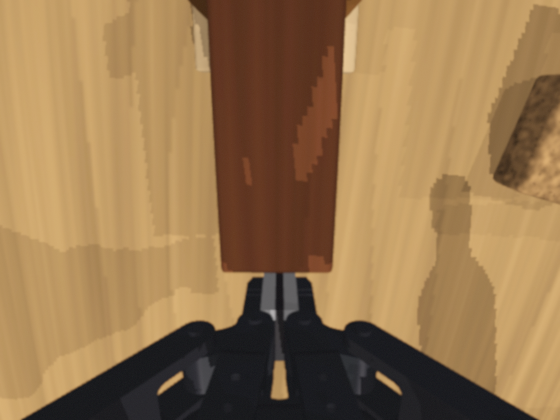

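```bash
cat > push.py <<'E'
from h import *
import sys,json
s0=float(sys.argv[1]); n=int(sys.argv[2]); step=.002
w0=None; base=np.array([.352,191.4])
for i in range(n):
    s0+=step
    r=env.movel(at(s0,.085),.04,guard=9)
    F=monitor.sense()['contact_force']@np.r_[U,0]
    env.movel(at(s0-.003,.085),.06); env.hold(.25)
    f=grab('scene'); p,k=slope(f); t=monitor.sense()['clock']
    if i%5==0 or r or abs(p[0]-base[0])>.01: print(i,round(s0,4),'r',r,'F',round(F,2),'slope',p,k,'t',round(t,2))
    if r or abs(p[0]-base[0])>.012: break
print('end s',round(s0,4))
E
python3 push.py -.290 8; python3 - <<'E'
E
```

```text
0 -0.288 r False F 0.45 slope [  0.353 191.451] 53 t 8.81
5 -0.278 r False F -0.01 slope [  0.348 191.546] 53 t 12.93
end s -0.274
```

```bash
sed -i 's/,.04,guard=9/,.05,guard=9/; s/hold(.25)/hold(.15)/; s/,.06); env/,.1); env/' push.py; python3 push.py -.274 15
```

```text
0 -0.272 r False F -0.18 slope [  0.347 191.568] 53 t 15.28
5 -0.262 r False F 0.58 slope [  0.348 191.51 ] 53 t 18.78
8 -0.256 r False F 0.15 slope [  0.412 190.017] 55 t 20.88
end s -0.256
```

```bash
python3 - <<'E'
from h import *
env.movel(at(-.270,.085),.1); env.hold(.2); f=grab('scene','sc4.png'); print(slope(f)); grab('wrist','w4.png'); st()
cv2.imwrite('pics/c5.png',cv2.resize(f['frame'][160:280,215:415][:,:,::-1],None,fx=4,fy=4,interpolation=cv2.INTER_CUBIC))
E
```

```text
(array([  0.469, 188.558]), np.int64(55))
t 21.44 p [ 0.4913 -0.2061  0.085 ] F [0.59 0.1  0.5 ] gap 0.002
```

View pics/c5.png

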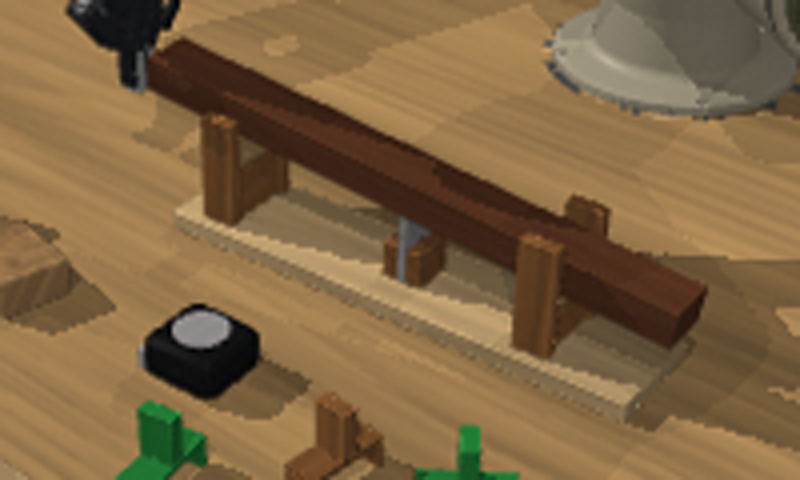

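View pics/w4.png

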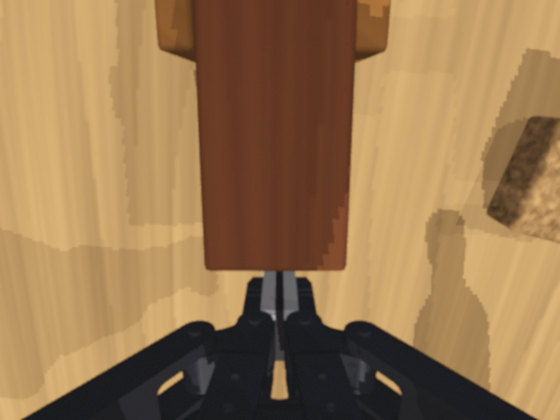

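```bash
python3 - <<'E'
from h import *
q=down(.0903)
env.movel(at(-.32,.085),.2); env.movel(at(-.33,.25),.3)
env.reach([.66,.10,.22],down(.0)); env.release(); st()
w=grab('wrist','w5.png'); import pickle; pickle.dump(w,open('w5.pkl','wb'))
print(slope(grab('scene')))
E
```

```text
t 24.82 p [0.66 0.1  0.22] F [-0.52  0.17 -0.92] gap 0.998
(array([  0.486, 188.151]), np.int64(55))
```

View pics/w5.png

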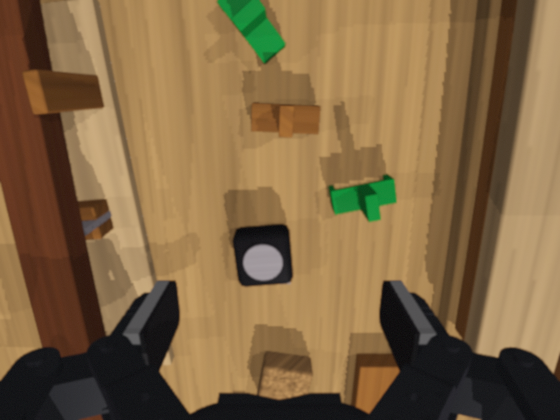

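```bash
python3 - <<'E'
import cv2
a=cv2.imread('pics/w5.png'); cv2.imwrite('pics/c6.png',cv2.resize(a[85:150,235:335],None,fx=8,fy=8,interpolation=cv2.INTER_CUBIC))
cv2.imwrite('pics/c7.png',cv2.resize(a[60:260,0:140],None,fx=3,fy=3,interpolation=cv2.INTER_CUBIC))
E
```

```text
(no output)
```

View pics/c6.png

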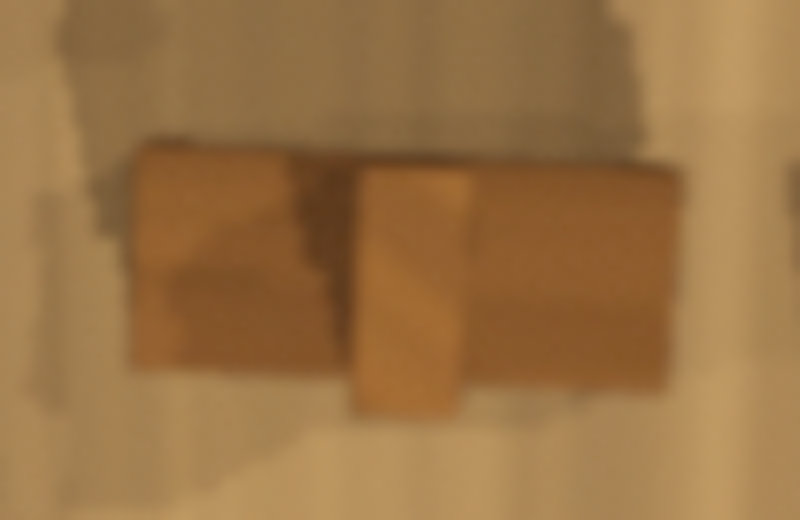

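View pics/c7.png

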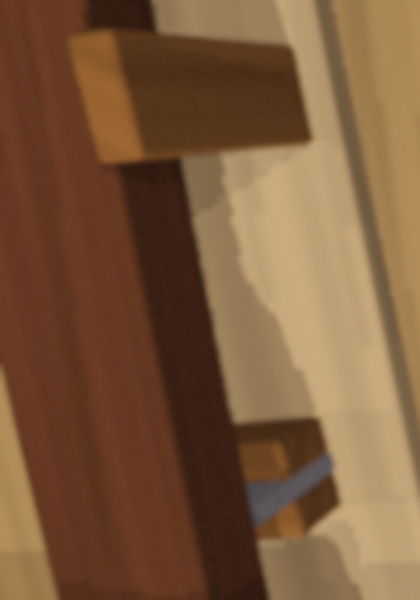

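```bash
python3 - <<'E'
from h import *
import pickle; w=pickle.load(open('w5.pkl','rb'))
c=lambda L:[(235+x/8,85+y/8) for x,y in L]
T=onz(w,c([(362,165),(475,170),(460,415),(352,412)]),.06);P=onz(w,c([(140,148),(683,170),(668,392),(133,368)]),.024)
for n,A in(('tab',T),('plate',P)):
    A=A[:,:2]; x=(A[1]+A[2]-A[0]-A[3])/2; y=(A[0]+A[1]-A[2]-A[3])/2
    print(n,A.mean(0).round(4),np.linalg.norm(x),np.linalg.norm(y),np.arctan2(x[1],x[0]),np.arctan2(-y[0],y[1]))
for z in(.016,.04,.06,.075): 
    e=FF+.018*W; print(z,[ (proj(w,[[*(FF+.018*W+d*U),z]])[0]).round(1) for d in(-.003,.003)])
for a in (-.03,-.05): print(kinematics.ik([.665,.161,.03],down(a)))
E
```

```text
tab [0.6653 0.1604] 0.011573547372828006 0.025175008662534932 -0.03324776037320235 -0.04436286345025715
plate [0.6653 0.1602] 0.06304714368960306 0.025196768858255194 -0.03976326895456324 -0.043877683771821316
0.016 [array([113.8, 215.7]), array([112.4, 210.3])]
0.04 [array([103.1, 223.7]), array([101.6, 218. ])]
0.06 [array([ 93.2, 231.2]), array([ 91.5, 225.2])]
0.075 [array([ 85. , 237.4]), array([ 83.2, 231.1])]
[ 6.67287408e-02  8.54382684e-01  1.15531333e+00 -4.44089210e-16
  1.13189664e+00  9.67287408e-02]
[ 6.67287408e-02  8.54382684e-01  1.15531333e+00 -4.44089210e-16
  1.13189664e+00  1.16728741e-01]
```

```bash
python3 - <<'E'
from h import *
import pickle; w=pickle.load(open('w5.pkl','rb'))
a=np.ascontiguousarray(w['frame'][195:245,70:120][:,:,::-1]); a=cv2.resize(a,None,fx=11,fy=11,interpolation=cv2.INTER_CUBIC)
cv2.imwrite('pics/c8.png',a)
E
```

```text
(no output)
```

View pics/c8.png

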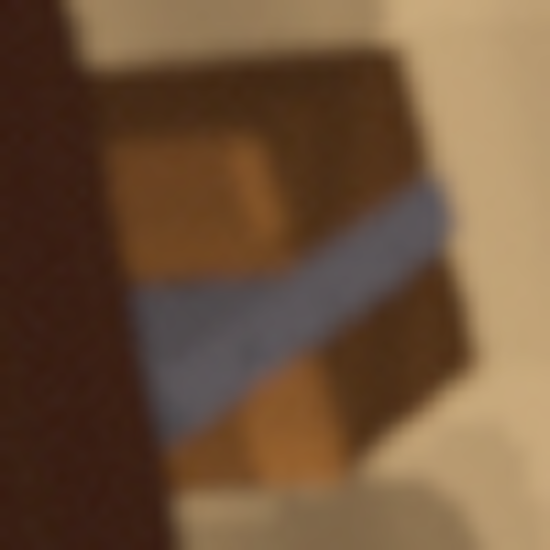

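```bash
python3 - <<'E'
from h import *
import pickle; w=pickle.load(open('w5.pkl','rb'))
print(onz(w,[(268,62),(285,47)],.024),onz(w,[(395,177),(331,187)],.024))
env.reach([.6653,.1603,.15],down(-.041)); 
q=monitor.sense()['ee_rot']
r=env.movel([.6653,.1603,.032],.12,guard=6); st(); print(r)
env.close_gripper(20); s=st()
grab('side','s6.png')
env.movel([.6653,.1603,.16],.15); st(); w=grab('wrist','w6.png'); print(slope(grab('scene')))
E
```

```text
[[0.64908021 0.20976912 0.024     ]
 [0.66419923 0.22221979 0.024     ]] [[0.77348193 0.10491903 0.024     ]
 [0.71064911 0.0945556  0.024     ]]
t 26.51 p [0.6658 0.1603 0.033 ] F [0.15 0.04 0.78] gap 1.0
False
t 27.17 p [0.6654 0.1603 0.0321] F [0.7  0.27 1.04] gap 0.138
t 28.22 p [0.6648 0.1603 0.1588] F [-0.51  0.4  -0.96] gap 0.135
(array([ -0.629, 221.095]), np.int64(6))
```

View pics/w6.png

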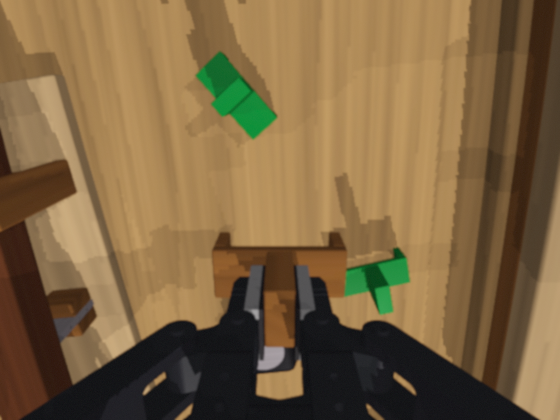

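```bash
python3 - <<'E'
from h import *
th=.12; T=Ro.from_rotvec(-th*np.array([*W,0])); q=down(.0903,T)
print(-Ro.from_quat(q).as_matrix()[:,0])
env.movel([.6653,.1603,.20],.15); env.reach(at(.0017,.19),q); env.hold(.2); st()
w=grab('wrist','w7.png'); grab('scene','sc7.png'); grab('side','s7.png'); import pickle; pickle.dump(w,open('w7.pkl','wb'))
E
```

```text
[-0.01078607  0.11922141  0.9928091 ]
t 29.82 p [0.4676 0.0644 0.1897] F [-0.2  -0.25  0.16] gap 0.137
```

View pics/w7.png

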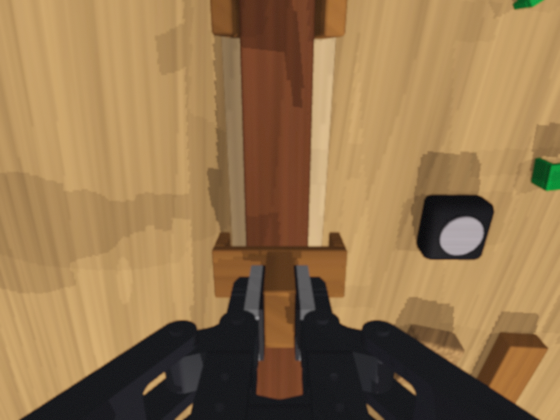

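View pics/sc7.png

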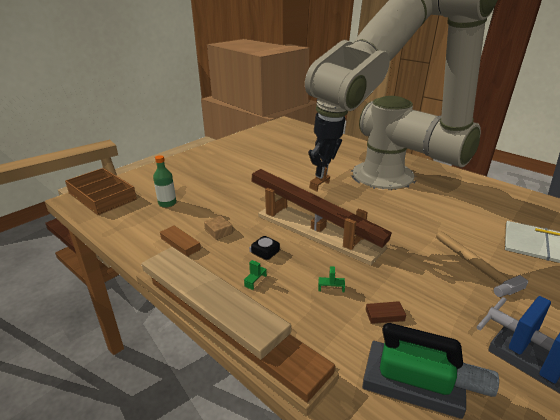

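```bash
python3 - <<'E'
from h import *
import pickle; w=pickle.load(open('w7.pkl','rb'))
im=w['frame'].astype(np.int16); R,G,B=im[...,0],im[...,1],im[...,2]
m=(R<128)&(R-B>25)&(G*100<R*64)
n=np.array([*(np.sin(.12)*U),np.cos(.12)]); p0=np.array([*FF,.1056])
def pl(px):
    o,D=ray(w,px); t=((p0-o)@n)/(D@n); return o+D*t[:,None]
for y in (70,100,130,160,190,220,235):
    xs=np.where(m[y,225:330])[0]+225; P=pl([(xs[0],y),(xs[-1]+1,y)]); Q=P[:,:2]-FF
    print(y,xs[0],xs[-1],'s',(Q@U).round(4),'lat',(Q@W).round(4),'mid',(Q@W).mean().round(4))
cv2.imwrite('pics/c9.png',cv2.resize(w['frame'][190:300,190:370][:,:,::-1],None,fx=4,fy=4,interpolation=cv2.INTER_CUBIC))
s=monitor.sense(); R_=Ro.from_quat(s['ee_rot']).as_matrix()
# saddle held: plate top front corners, 20 mm... plane at tool offset
o,D=ray(w,[(213,247),(346,247),(213,297),(346,297)]); nn=R_[:,0]; pp=s['position']+nn*(.032-.024)
P=o+D*(((pp-o)@nn)/(D@nn))[:,None]; L=(P-s['position'])@R_; print('plate corners in tool',L.round(4))
E
```

```text
70 242 311 s [0.0873 0.0874] lat [-0.0225  0.0197] mid -0.0014
100 243 310 s [0.0701 0.0701] lat [-0.0223  0.0196] mid -0.0014
130 243 309 s [0.052 0.052] lat [-0.0229  0.0195] mid -0.0017
160 244 308 s [0.033  0.0331] lat [-0.0228  0.0194] mid -0.0017
190 245 308 s [0.013  0.0131] lat [-0.0227  0.02  ] mid -0.0014
220 246 307 s [-0.0081 -0.008 ] lat [-0.0226  0.0199] mid -0.0014
235 225 306 s [-0.0191 -0.019 ] lat [-0.0376  0.0195] mid -0.009
plate corners in tool [[ 0.008   0.0141 -0.0313]
 [ 0.008   0.0142  0.0312]
 [ 0.008  -0.013  -0.033 ]
 [ 0.008  -0.0129  0.033 ]]
```

View pics/c9.png

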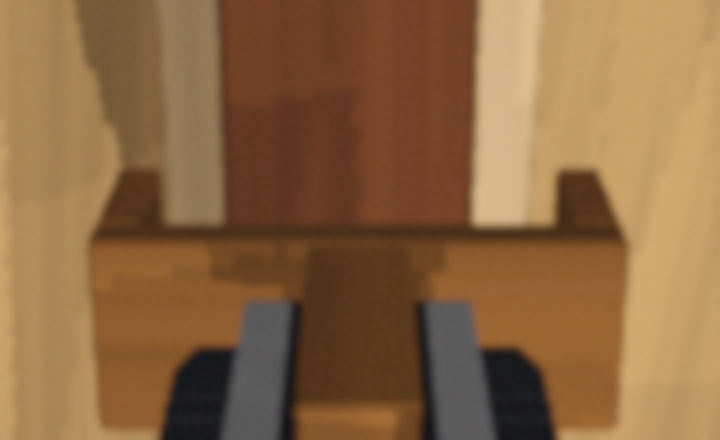

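```bash
python3 - <<'E'
from h import *
env.movel(at(.0017,.146,-.0015),.1); env.hold(.1); st()
w=grab('wrist','w8.png'); cv2.imwrite('pics/c10.png',cv2.resize(w['frame'][190:300,190:370][:,:,::-1],None,fx=4,fy=4,interpolation=cv2.INTER_CUBIC))
E
```

```text
t 30.66 p [0.4658 0.0642 0.1467] F [-0.13  0.43 -0.04] gap 0.136
```

View pics/c10.png

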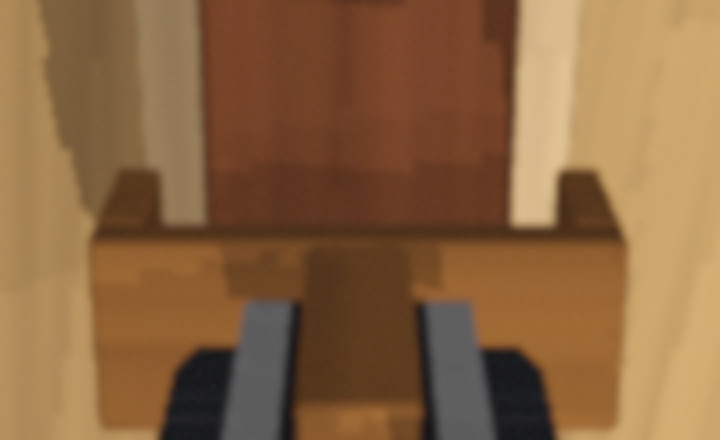

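```bash
python3 - <<'E'
from h import *
env.movel(at(.0017,.1225,-.0015),.08); env.hold(.15); st()
r=env.movel(at(.0017,.1165,-.0015),.008,guard=1.3); s=st(); print(r)
w=grab('wrist','w9.png'); f=grab('scene','sc9.png'); cv2.imwrite('pics/c11.png',cv2.resize(f['frame'][140:280,240:420][:,:,::-1],None,fx=4,fy=4,interpolation=cv2.INTER_CUBIC))
E
```

```text
t 31.3 p [0.4657 0.0642 0.123 ] F [-0.36  0.03 -1.07] gap 0.137
t 31.79 p [0.4654 0.0641 0.1193] F [-0.31 -0.67  3.7 ] gap 0.134
True
```

View pics/c11.png

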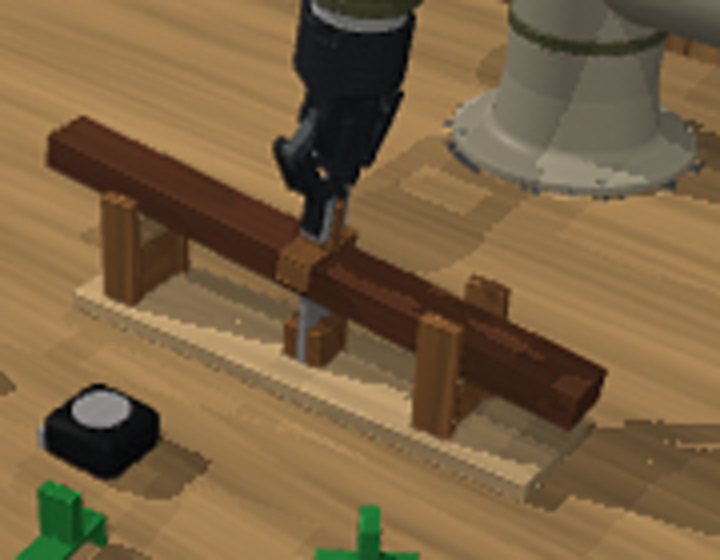

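View pics/w9.png

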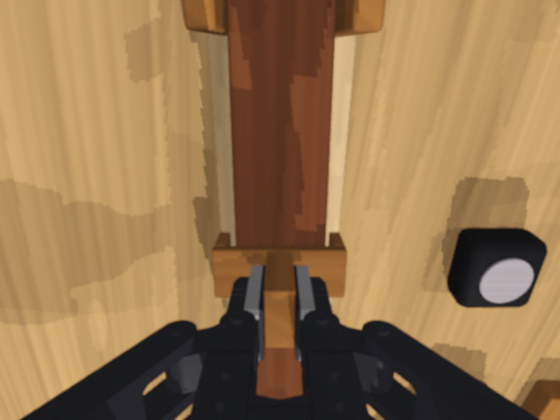

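```bash
python3 - <<'E'
from h import *
st(); p=monitor.sense()['position']; env.movel([p[0],p[1],.1194],.02); st()
env.release(); st()
f=grab('scene'); print(slope(f))
R_=Ro.from_quat(monitor.sense()['ee_rot']).as_matrix()
p=monitor.sense()['position']; env.movel(list(p-R_[:,0]*.08),.1); st()
p=monitor.sense()['position']; env.movel([p[0],p[1],.32],.2)
env.hold(.3); f=grab('scene','sc10.png'); print(slope(f)); g=grab('side','s10.png'); w=grab('wrist','w10.png'); st()
import pickle; pickle.dump((f,g,w),open('w10.pkl','wb'))
cv2.imwrite('pics/c12.png',cv2.resize(f['frame'][140:280,240:420][:,:,::-1],None,fx=4,fy=4,interpolation=cv2.INTER_CUBIC))
E
```

```text
t 31.89 p [0.4654 0.0641 0.1193] F [-0.    1.33  4.87] gap 0.134
t 32.14 p [0.4654 0.0641 0.1193] F [0.25 0.5  2.61] gap 0.132
t 32.85 p [0.4654 0.0641 0.1194] F [-0.58  0.19 -0.01] gap 0.995
(array([  0.48 , 188.143]), np.int64(33))
t 33.85 p [0.4643 0.0736 0.1983] F [ 0.19 -0.7   0.28] gap 0.998
(array([  0.421, 187.977]), np.int64(35))
t 35.06 p [0.4643 0.0736 0.3198] F [ 0.17 -0.23  0.12] gap 1.001
```

View pics/c12.png

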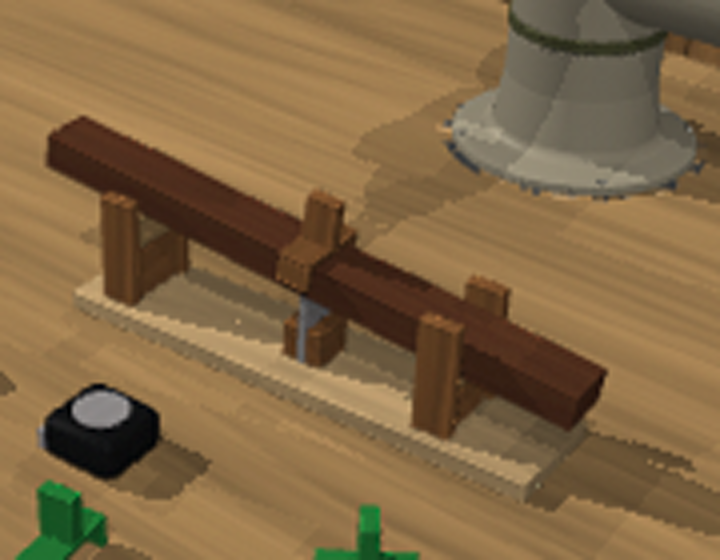

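View pics/w10.png

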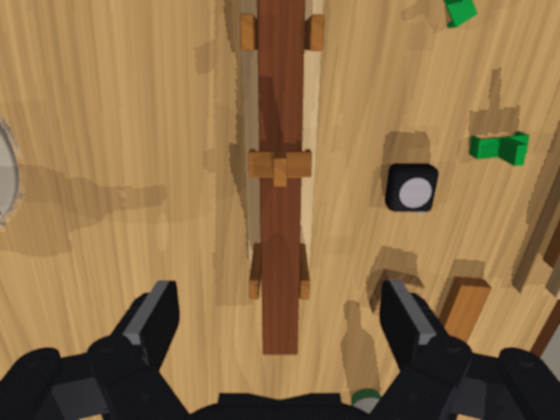

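```bash
python3 - <<'E'
from h import *
import pickle; f,g,w=pickle.load(open('w10.pkl','rb'))
im=w['frame']; cv2.imwrite('pics/c13.png',cv2.resize(im[0:200,210:350][:,:,::-1],None,fx=4,fy=4,interpolation=cv2.INTER_CUBIC)[:800][:,:])
a=im[135:200,235:325][:,:,::-1]; cv2.imwrite('pics/c14.png',cv2.resize(a,None,fx=8,fy=8,interpolation=cv2.INTER_CUBIC))
a=im[0:65,230:340][:,:,::-1]; cv2.imwrite('pics/c15.png',cv2.resize(a,None,fx=7,fy=7,interpolation=cv2.INTER_CUBIC))
E
```

```text
(no output)
```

View pics/c14.png

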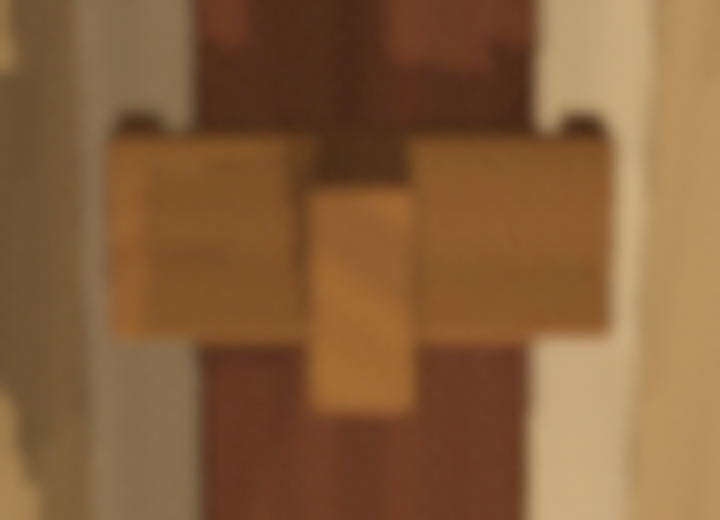

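View pics/c15.png

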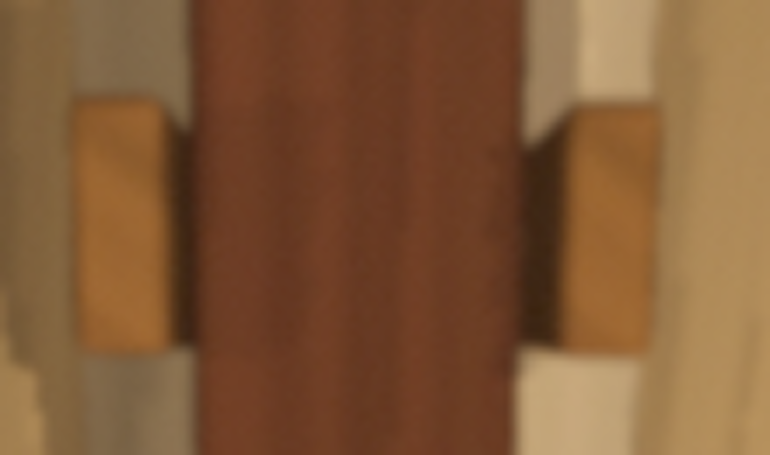

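```bash
python3 - <<'E'
from h import *
import pickle; f,g,w=pickle.load(open('w10.pkl','rb'))
n=np.array([*(np.sin(.12)*U),np.cos(.12)]); p0=np.array([*FF,.1056])+.006*n
c=[(235+x/8,135+y/8) for x,y in [(112,138),(608,138),(608,335),(115,337)]]
o,D=ray(w,c); P=o+D*(((p0-o)@n)/(D@n))[:,None]; Q=P[:,:2]-FF
print('plate top s',(Q@U).round(4),(Q@U).mean().round(4),'lat',(Q@W).round(4),'-> under s',((Q@U).mean()-.006*.12).round(4))
c=[(230+x/7,y/7) for x,y in [(73,100),(657,104),(650,352),(80,352)]]
Q=onz(w,c,.106)[:,:2]-FF; print('front posts s',(Q@U).round(4),(Q@U).mean().round(4),'lat',(Q@W).mean().round(4))
E
```

```text
plate top s [ 0.013   0.0131 -0.0118 -0.0122] 0.0005 lat [-0.0328  0.0289  0.0297 -0.033 ] -> under s -0.0002
front posts s [0.1352 0.1349 0.1064 0.1063] 0.1207 lat -0.0003
```

```bash
python3 - <<'E'
from h import *
env.hold(.5); print(slope(grab('scene'))); st(); job.hand_in()
E
```

```text
(array([  0.421, 187.977]), np.int64(35))
t 35.61 p [0.4643 0.0736 0.32  ] F [ 0.86 -0.17 -0.1 ] gap 1.0
the job is handed in; nothing more can be done
```

I slid the rail over the steel edge until it tipped by itself, then set the brown saddle on it above the edge, and handed the job in at 35.6 s. The rail moved about 61 mm: one 27 mm push, then 2 mm pushes, backing off after each one to see whether it would tip.

- **Rail:** it tipped only after the gripper had backed off, and it now rests on the edge and the lower dowel. None of the pushes reached the 9 N force guard. It was pushed on its rear end only, never gripped or lifted.
- **Saddle:** I tilted it to match the rail's slope and lowered it to light contact. My last picture puts it within about 1 mm of straight above the edge, with its legs astride the rail.
- **Stability:** the scene pictures before and after a further half second gave identical rail readings, and nothing touched the rail or saddle after release.
- **Not checked:** I did not measure the load on the dowels. By calculation it should be roughly 0.1 to 0.2 N on the lower one.
- **Disagreement:** after the saddle went on, the rail-slope reading dropped from 0.48 to 0.42. I take this to be the saddle covering part of the measured rail edge, since the enlarged picture shows the rail still tipped.

I made no contact with the two green look-alikes or the other things on the bench.

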